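Seat a Petri dish in the microscope stage holder and swing its clip over it

TASK

With the fingertips, gently push the covered Petri dish along the metal holder plate until it drops flat into the plate's round recess; then push the upright pin of the swing clip round until the clip lies over the dish, against its stop. Do not squeeze, pick up or tip the dish or push it off the plate, and leave the vial, the dropper bottle and the coverslip box beside the plate where they stand.

Things in the scene. Friction and masses are not known exactly. Their poses are not given: they have to be found in the camera images.
- holder: Grey metal plate fixed on the desk, 130 (its x) x 210 (its y) x 14 mm; origin at the centre of its underside, z up. Flat top with a round recess, 62 mm across, 6 mm deep, toward its +y end, and a 16 mm pivot post at (50, 75) mm, 25.5 mm above the desk. A tall microscope stands at the right (y below -0.2 m), a wall at the left (y over 0.45 m): keep the arm clear of both, also on the way in.
- recess_floor (a point): Centre of the recess's floor, at (-5, 45, 8) mm in the holder's frame; same axes as the holder. The seated dish has its origin here, within 2 mm sideways.
- dish: Covered clear Petri dish with a pink filling, a loose disc 58 mm across (lid, from 4 mm up; below that 55 mm) and 16 mm high, about 20 g; origin at the centre of its underside, z up. It starts upright on the plate's landing, 75 to 125 mm (centre to centre) from the recess. It slides flat on the plate and drops only once it is almost wholly over the recess (centre within about 3 mm); seated, its lid stands 10 mm above the plate's top.
- clip (a joint): Swing clip on the pivot post, rad: 0 = fully open (the clip points to 130 degrees from the holder's +x, toward its +y), grows counter-clockwise seen from above, up to a stop at 1.372 where the clip points at the recess's centre. It starts between 0 and 0.4, moves with slight friction (about 0.5 N at the pin) and stays where it is left.
- clip_pivot (a point): The clip's vertical hinge axis, at (50, 75, 26) mm in the holder's frame. The clip is a flat steel bar 12 mm wide (18 mm at its round end), reaching 55 mm from the axis, its underside 26 mm and top 30 mm above the desk: it passes 2 mm over the seated dish, but a dish still on the landing is too high for it.
- clip_pin (a point): Middle of the clip's upright black pin, 12 mm in diameter, 46 mm from the hinge axis; the pin stands from 30 to 50 mm above the desk, and this point is at 40 mm.
- vial: Small glass vial with white cap, 22 mm across, 52 mm high, loose on the desk beyond the +y end of the plate; origin at the centre of its underside. Leave alone.
- dropper: Small brown dropper bottle with black cap, 28 mm across, 70 mm high, loose on the desk on the near (-x) side of the plate; origin at the centre of its underside. Leave alone.
- coverslips: Small white coverslip box, 29 x 29 x 17 mm, loose on the desk on the near side of the plate; origin at the centre of its underside. Leave alone.
Mind the look-alikes: they are no part of the job. Of the things shaped like the dish, the clear one is meant.

How it is judged:
By the outcome, as a careful person would: the job done as asked, in the order asked, and still so for the second after the job is handed in, with the robot touching nothing.
It also fails if it takes over 53 s, if anything falls off the work surface, if the arm or the gripper's body presses on something with over 40 N, if the wrist force passes 120 N, or if a joint passes its speed limit or range.

ROBOT

A 6-joint arm with a two-finger parallel gripper is mounted at the origin on a cart in front of the work surface, level with it; the furniture and walls round the work are solid. World frame = base frame: x ahead of the robot, y to its left, z up, the work surface at z = 0. Lengths are in mm, angles in degrees, forces in N, time in s.
With the tool pointing down it reaches from about 250 to 800 mm from the base axis. Payload 8.5 kg.
Tool frame: the origin (TCP) lies between the finger pads; the fingertips stand 11 mm ahead of it and the grasp point (between the pads) lies 8 mm behind it; z points along the fingers, y is the line along which they close (so a half turn about z gives the same grasp; the last joint's range is limited). The gripper opens to 85 mm and grips with 20 to 120 N. Pads are 22 mm wide; open, the fingers measure 114 mm over their backs; the gripper's body (76 mm by 85 mm) begins 54 mm behind the grasp point. The pads swing forward as they close: fully open they stand 13 mm farther back than shut.
Start: joints at [-65.432, 13.648, -0.773, 75.585, 0, 90], TCP at [218.264, -477.428, 214.576] pointing down, gripper open.
Joint ranges: [-152.45, 152.45], [-59.26, 108.67], [-65.41, 83.53], [-104.44, 129.93], [-82.83, 76.93], [-180, 180]. Speed limits (degrees/s): [127.2, 127.2, 159.86, 180, 180, 180].

INTERFACE

Orientations are given as [roll, pitch, yaw] about the fixed x, y, z axes, in that order (R = Rz(yaw) Ry(pitch) Rx(roll)).
In Python, from plant import state, read_camera, finish_job gives the robot as it stands. The module is installed in compiled form; this text tells all that it offers.
- The arm moves only by the shell command python3 -m crank 'ROWS'. ROWS is a JSON object of lists of equal length, an entry for each row: "grip": the opening, from 0 (shut) to 1 (fully open); "travel": the shift along the tool's x, y, z in m, a list of three; "rotation": the turn, a rotation vector about the tool's x, y, z in rad, a list of three. In form: {"grip": [grip, ...], "travel": [[dx, dy, dz], ...], "rotation": [[ax, ay, az], ...]}. A call has 1 to 8 rows; each row is the pose to reach, as a shift and turn from the pose commanded when the call began, along the tool's axes at that moment; what a row does not reach only later rows make up. A row lasts 1/10 s, in which the tool goes at most 50 mm and 8.59 degrees, less where a joint would pass 70% of its speed; a pose out of reach is approached as far as the arm can. A call with a gripper value outside its range is refused whole. The fingers move at their own pace and stop on an object; the grip force is fixed at half the most. Time passes only in rows, so rows that repeat a pose let the fingers close. It gives the time, the measured TCP pose, the force, the opening and the grip force at its end, in the units of the state.
- state(): the state, without advancing time (a new reading comes with each control period).
- read_camera(name): name is "side" or "top" or "wrist"; returns a dict with "frame" (480x640x3 uint8, red, green, blue), "intrinsics" (3x3 intrinsics, pixels), "rvec" (rotation vector, rad) and "tvec" (3), from world to camera coordinates, as OpenCV has them. Camera axes: x right, y down, z forward; pixel columns grow to the right and rows downward; lengths in mm; the calibration is good to about 2 mm. A picture is of the moment at which its call begins. There is no depth.
- finish_job(): hands the job in; it is judged then, once.
The state is a dict: "time_s": time; "q": joint angles; "joint_velocities": joint speeds; "joint_efforts": joint torques, N m; "position": TCP position; "tool_rot": TCP orientation; "force": force on the tool from outside, world axes, zero at the start; "torque": the same for the moment, N m; "gripper_width": opening from 0.0 (shut) to 1.0 (fully open); "finger_force": force on a finger pad.
Only numpy, scipy, OpenCV 4.12 (cv2) and the standard library are available. Lean on these libraries where they do the work, as an engineer would, in place of code of your own. Each camera call takes 0.05 s, during which the arm holds its last target. There are 200 camera calls.

## Working session

There is one attempt and no reset: what is moved stays moved. The work goes in short steps, Python scripts to look and compute and a shell command to move; the robot and the scene stay as the last step left them, time stands still between calls to the robot, and variables do not carry over. Pictures are saved under pics/ and viewed, at most 10 in all, crops included, and the job is handed in when it is done.

```bash
mkdir -p pics
python3 - <<'E'
from plant import state, read_camera
import cv2
s=state();print({k:s[k] for k in('time_s','position','tool_rot','force','gripper_width')})
for n in('top','side'):
    r=read_camera(n);cv2.imwrite(f'pics/{n}0.png',r['frame'][:,:,::-1]);print(n,r['intrinsics'],r['rvec'],r['tvec'])
E
```

```text
{'time_s': 0.0, 'position': array([ 218.09681457, -477.06205986,  213.98697503]), 'tool_rot': array([-1.79917142e+02, -1.89822328e-04,  2.45694237e+01]), 'force': array([-0.23963874,  0.09559504, -0.03867671]), 'gripper_width': 0.9982242511679004}
top [[438.56297074   0.         321.00286626]
 [  0.         438.56297074 238.09609126]
 [  0.           0.           1.        ]] [ 2.12678448 -2.1538918   0.15814041] [129.38105258 497.52604011 824.7011223 ]
side [[530.96951574   0.         312.79479301]
 [  0.         530.96951574 234.33727378]
 [  0.           0.           1.        ]] [ 2.39313772  0.4605837  -0.17327946] [-516.76736639  -17.97910078  947.92025463]
```

View pics/top0.png

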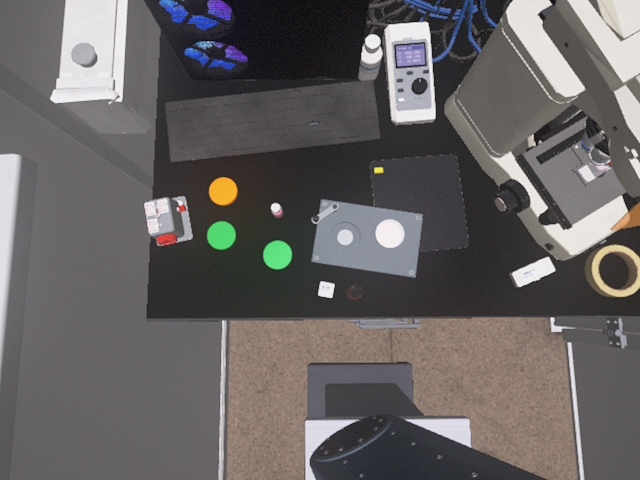

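View pics/side0.png

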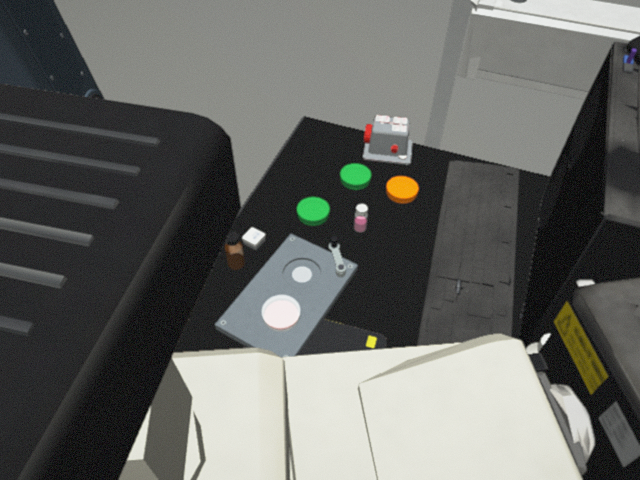

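The top view shows a clear/pink dish at (390,234) on the plate. The look-alikes are green at (277,255) and (221,235), orange at (223,191), and the pale spot in the recess at (345,237). I choose (390,234) and check it with a close crop.

```bash
cat > h.py <<'E'
import numpy as np, cv2
from plant import read_camera, state
def px2w(r,uv,z):
    R=cv2.Rodrigues(np.array(r['rvec']))[0];t=np.array(r['tvec']).ravel()
    d=R.T@np.linalg.inv(r['intrinsics'])@np.array([uv[0],uv[1],1.]);c=-R.T@t
    return c+d*(z-c[2])/d[2]
def w2px(r,P): return cv2.projectPoints(np.array(P,float).reshape(-1,3),np.array(r['rvec']),np.array(r['tvec']),np.array(r['intrinsics']),None)[0].reshape(-1,2)
E
python3 - <<'E'
from h import *
r=read_camera('top');f=r['frame'][190:305,260:430,::-1]
cv2.imwrite('pics/c1.png',cv2.resize(f,None,fx=4.7,fy=4.7,interpolation=cv2.INTER_CUBIC))
for n,uv,z in [('c1',(322,200),14),('c2',(422,214),14),('c3',(413,276),14),('c4',(312,262),14),('dish',(390,234),30)]: print(n,px2w(r,uv,z).round(1))
E
```

```text
c1 [581.8 120.1  14. ]
c2 [549.8 -83.3  14. ]
c3 [423.9 -59.4  14. ]
c4 [454.5 141.8  14. ]
dish [506.8 -14.1  30. ]
```

View pics/c1.png

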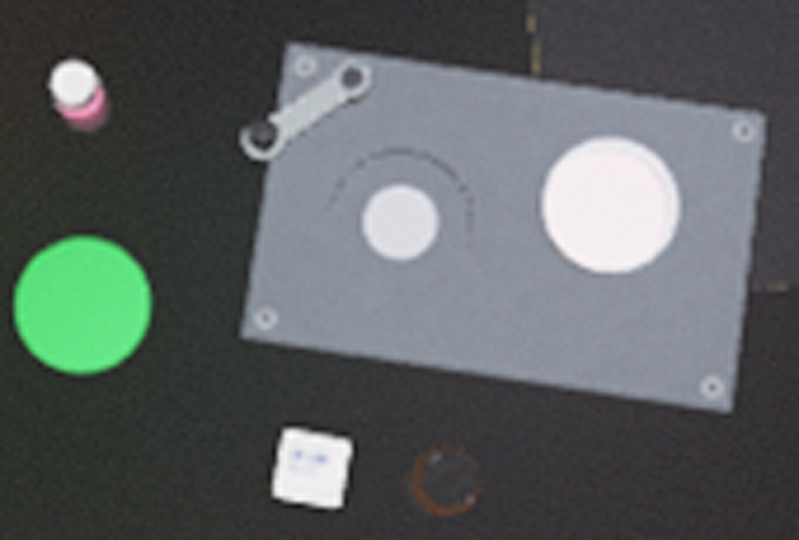

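The crop confirms it: the clear dish with the pale filling is at crop (611,205), on the landing. The recess arc is around (400,218), the clip pivot at (353,77) and the clip end/pin at (262,138).

Run:
```python
from h import *
from scipy.optimize import least_squares
r=read_camera('top')
c=lambda u,v:(260+(u+.5)/4.7-.5,190+(v+.5)/4.7-.5)
cor=np.array([px2w(r,c(*p),14)[:2] for p in[(289,43),(766,114),(732,411),(242,338)]])
loc=np.array([(65,105),(65,-105),(-65,-105),(-65,105)])
def T(p,l): 
    a=p[2];R=np.array([[np.cos(a),-np.sin(a)],[np.sin(a),np.cos(a)]]);return np.atleast_2d(l)@R.T+p[:2]
s=least_squares(lambda p:(T(p,loc)-cor).ravel(),[500,20,0]);p=s.x
print('holder',p[:2],np.degrees(p[2]),'res',s.fun.round(1))
rec=T(p,(-5,45))[0];piv=T(p,(50,75))[0]
d=px2w(r,c(611,205),30)[:2]
print('rec',rec,'piv fit',piv,'piv seen',px2w(r,c(353,77),26)[:2],'dish',d,'dist',np.linalg.norm(rec-d),'dir',np.degrees(np.arctan2(*(rec-d)[::-1])))
pin=px2w(r,c(262,136),50)[:2];v=pin-piv
print('pin',pin,np.linalg.norm(v),'clip deg',np.degrees(np.arctan2(v[1],v[0])-p[2])-130)
for n,q,z in[('vial',(75,82),52),('drop',(446,480),70),('cov',(315,468),17)]:print(n,px2w(r,c(*q),z)[:2])
```

```text
holder [502.97010901  29.27784031] -9.331627239616136 res [-0.3  0.4 -0.  -0.4  0.   0.2  0.3 -0.2]
rec [505.33296152  74.49306925] piv fit [564.46956758  95.17789036] piv seen [566.17337529  94.64445456] dish [508.39744612 -13.40955201] dist 87.95602247815303 dir 91.99665209418393
pin [536.10995905 133.59681058] 47.75228609206218 clip deg 5.765175332574529
vial [559.6640814  211.23490353]
drop [392.59309785  61.93874076]
cov [399.8542781  113.25654919]
```

```bash
python3 -m crank '{"grip":[0.45,0.45,0.45,0.45,0.45,0.45,0.45,0.45],"travel":[[0.196,-0.160,0],[0.196,-0.160,0],[0.196,-0.160,0],[0.196,-0.160,0],[0.196,-0.160,0],[0.196,-0.160,0],[0.196,-0.160,0],[0.196,-0.160,0]],"rotation":[[0,0,-0.6],[0,0,-0.6],[0,0,-0.6],[0,0,-0.6],[0,0,-0.6],[0,0,-0.6],[0,0,-0.6],[0,0,-0.6]]}'
```

```text
time_s: 1.0
position: [329.8, -251.0, 214.6]
tool_rot: [180.0, 0.0, 58.9]
force: [-0.2, 0.2, -0.1]
gripper_width: 0.453
finger_force: 0.0
```

```bash
python3 -m crank '{"grip":[0.45,0.45,0.45,0.45,0.45,0.45,0.45,0.45],"travel":[[0.242,0.061,0.10],[0.242,0.061,0.10],[0.242,0.061,0.10],[0.242,0.061,0.10],[0.242,0.061,0.10],[0.242,0.061,0.10],[0.242,0.061,0.10],[0.242,0.061,0.10]],"rotation":[[0,0,-0.577],[0,0,-0.577],[0,0,-0.577],[0,0,-0.577],[0,0,-0.577],[0,0,-0.577],[0,0,-0.577],[0,0,-0.577]]}'
python3 - <<'E'
from h import *
r=read_camera('wrist');cv2.imwrite('pics/w1.png',r['frame'][:,:,::-1]);np.savez('w1.npz',**r);print(state()['position'],w2px(r,[[508.4,-13.4,30],[505.3,74.5,14],[507,-75,35]]))
E
```

```text
time_s: 1.8
position: [506.4, -76.0, 114.4]
tool_rot: [-179.9, 0.0, 91.9]
force: [0.5, -0.5, -0.0]
gripper_width: 0.451
finger_force: 0.0
[506.37748056 -76.18279894 114.85853042] [[320.74568429 152.63007021]
 [320.7098104    6.94643998]
 [315.45444466 244.98629912]]
```

View pics/w1.png

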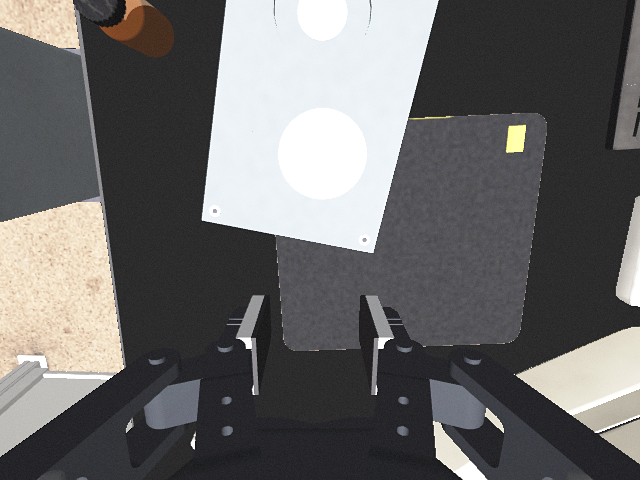

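The wrist view shows the dish at (322,153), against a prediction of (321,153), so the location is confirmed. The recess spot is at about (322,13). The finger tips are at about (265,297) and (360,297).

Run:
```python
from h import *
r=dict(np.load('w1.npz'))
f=r['frame'];g=cv2.cvtColor(f,cv2.COLOR_RGB2GRAY)
print(g[10:20:5,260:385:4])
print('spot8',px2w(r,(322,13),8),'dish30',px2w(r,(322,153),30),'arc L R z14',px2w(r,(275,10),14),px2w(r,(371,10),14))
R=cv2.Rodrigues(r['rvec'])[0];c=-R.T@r['tvec'].ravel()
for uv in[(265,297),(360,297)]:
    d=R.T@np.linalg.inv(r['intrinsics'])@np.array([*uv,1.])
    for y in(-65,-76,-87):print(uv,c+d*(y-c[1])/d[1])
t=read_camera('top');F=t['frame']
c0=lambda u,v:(260+(u+.5)/4.7-.5,190+(v+.5)/4.7-.5)
print('top spot8',px2w(t,c0(400,221),8))
```

```text
[[239 239 240 239 241 240 240 240 241 242 255 255 255 255 255 255 255 255
  255 255 255 255 238 239 239 239 239 242 242 240 242 240]
 [240 240 239 240 241 239 240 241 240 238 255 255 255 255 255 255 255 255
  255 255 255 255 242 242 241 241 238 239 242 240 240 242]]
spot8 [506.2820374   72.96805524   8.        ] dish30 [509.22950029 -13.60736977  30.        ] arc L R z14 [476.63589378  71.89773313  14.        ] [536.95898511  73.85259704  14.        ]
(265, 297) [486.72209464 -65.         143.86240016]
(265, 297) [483.49165693 -76.         120.03617546]
(265, 297) [480.26121922 -87.          96.20995076]
(360, 297) [524.3609921  -65.         141.10868758]
(360, 297) [528.03746846 -76.         116.77714371]
(360, 297) [531.71394482 -87.          92.44559985]
top spot8 [506.14506235  74.82802262   8.        ]
```

```bash
python3 -m crank '{"grip":[0.45,0.45,0.45,0.45,0.45],"travel":[[0,0.002,0.03],[0,0.002,0.06],[0,0.002,0.075],[0,0.002,0.085],[0,0.002,0.085]],"rotation":[[0,0,0],[0,0,0],[0,0,0],[0,0,0],[0,0,0]]}'
python3 - <<'E'
from h import *
a=read_camera('wrist')['frame'][:,:,::-1];b=read_camera('side')['frame'][220:380,200:400,::-1]
cv2.imwrite('pics/m1.png',np.hstack([cv2.resize(a,(400,300)),cv2.resize(b,(400,300),interpolation=2)]))
E
```

```text
time_s: 2.4
position: [508.2, -75.4, 29.3]
tool_rot: [-179.9, -0.0, 91.9]
force: [0.5, 0.1, -0.1]
gripper_width: 0.451
finger_force: 0.0
```

View pics/m1.png

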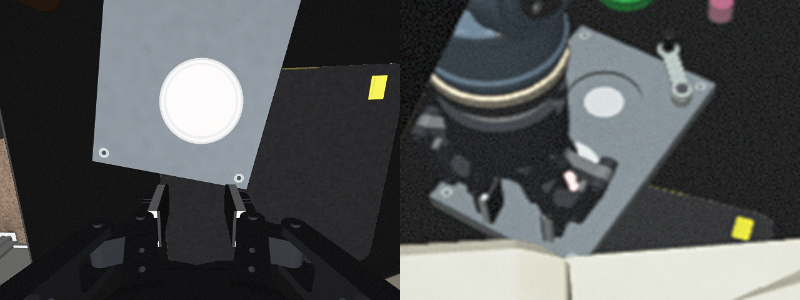

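The fingers straddle the dish axis symmetrically, with dish (201,100) ahead of the tips at (158,190) and (240,190) in the left panel. Now pushing gently along tool x.

```bash
python3 -m crank '{"grip":[0.45,0.45,0.45,0.45,0.45,0.45,0.45,0.45],"travel":[[0.005,0,0],[0.01,0,0],[0.015,0,0],[0.019,0,0],[0.023,0,0],[0.027,0,0],[0.03,0,0],[0.033,0,0]],"rotation":[[0,0,0],[0,0,0],[0,0,0],[0,0,0],[0,0,0],[0,0,0],[0,0,0],[0,0,0]]}'
python3 -m crank '{"grip":[0.45,0.45,0.45,0.45,0.45,0.45,0.45,0.45],"travel":[[0.004,0,0],[0.008,0,0],[0.012,0,0],[0.016,0,0],[0.02,0,0],[0.024,0,0],[0.028,0,0],[0.032,0,0]],"rotation":[[0,0,0],[0,0,0],[0,0,0],[0,0,0],[0,0,0],[0,0,0],[0,0,0],[0,0,0]]}'
python3 - <<'E'
from h import *
r=read_camera('wrist');a=r['frame'][:,:,::-1];cv2.imwrite('pics/m2.png',a);np.savez('w2.npz',**r)
E
```

```text
time_s: 3.3
position: [507.9, -41.2, 29.5]
tool_rot: [-180.0, -0.0, 92.0]
force: [-0.6, 0.5, -0.3]
gripper_width: 0.453
finger_force: 0.0
time_s: 4.1
position: [506.8, -9.2, 29.6]
tool_rot: [180.0, -0.0, 92.0]
force: [0.3, 1.1, -0.9]
gripper_width: 0.454
finger_force: 0.0
```

View pics/m2.png

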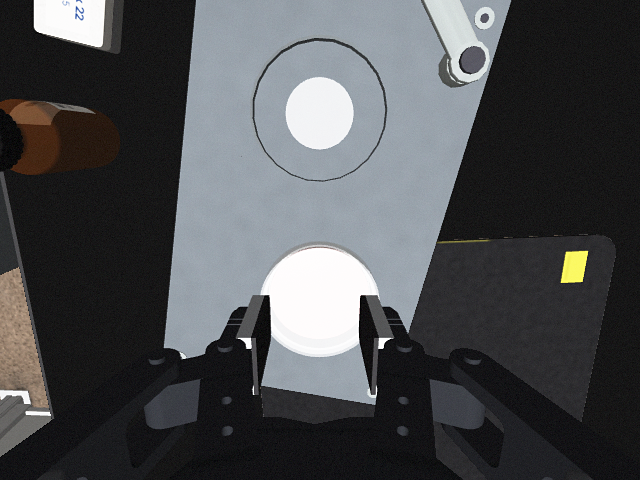

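Run:
```python
from h import *
r=dict(np.load('w2.npz'))
for n,uv,z in[('dish c',(320,300),30),('top',(320,247),30),('bot',(320,353),30),('L',(261,300),30),('R',(378,300),30),('rimT',(320,39),14),('rimB',(320,181),14),('rimL',(253,108),14),('rimR',(386,108),14)]:print(n,px2w(r,uv,z).round(1))
print('proj dish edge for centers y=14..24', [w2px(r,[[506.5,y+29,30]]).round(0).tolist() for y in (14,18,22)])
```

```text
dish c [509.6 -12.3  30. ]
top [508.5  14.3  30. ]
bot [510.7 -41.4  30. ]
L [481.2 -13.3  30. ]
R [537.4 -11.3  30. ]
rimT [505.3 103.3  14. ]
rimB [507.7  42.6  14. ]
rimL [476.   74.3  14. ]
rimR [536.4  76.4  14. ]
proj dish edge for centers y=14..24 [[[318.0, 184.0]], [[318.0, 175.0]], [[319.0, 165.0]]]
```

The wrist picture shows the dish still at its start, about (320,300), with the fingertips at (265,297) and (360,297) passing over the lid. The tips are higher than I assumed, so I'll compute their height.

Run:
```python
from h import *
r=dict(np.load('w2.npz'))
R=cv2.Rodrigues(r['rvec'])[0];c=-R.T@r['tvec'].ravel()
print('cam',c.round(1),'fwd',R[2].round(3),r['intrinsics'][0,0])
for z in(25,30,35,40,45):
    a=px2w(r,(270,297),z);b=px2w(r,(360,297),z);print(z,a.round(1),(b-a)[0].round(1))
print(state()['position'],state()['force'],state()['torque'])
```

```text
cam [504.3  61.7 188.9] fwd [ 0.01  -0.285 -0.959] 360.6005569690336
25 [484.9 -13.8  25. ] 44.5
30 [485.5 -11.5  30. ] 43.2
35 [486.1  -9.2  35. ] 41.8
40 [486.7  -6.9  40. ] 40.4
45 [487.3  -4.6  45. ] 39.1
[506.72228862  -8.74187307  29.5913099 ] [ 0.15353371  0.00105283 -0.23278462] [-0.02032677  0.0074754   0.01658422]
```

```bash
python3 -m crank '{"grip":[0.45,0.45,0.45,0.45,0.45,0.45,0.45],"travel":[[0,0,-0.02],[0,0,-0.02],[-0.025,0,-0.02],[-0.05,0,-0.02],[-0.05,0,-0.02],[-0.05,0,-0.001],[-0.05,0,-0.001]],"rotation":[[0,0,0],[0,0,0],[0,0,0],[0,0,0],[0,0,0],[0,0,0],[0,0,0]]}'
python3 - <<'E'
from h import *
a=cv2.resize(read_camera('wrist')['frame'][150:450,180:480,::-1],(400,400));b=read_camera('side')['frame'][230:350,230:350,::-1]
cv2.imwrite('pics/m3.png',np.hstack([a,cv2.resize(b,(400,400),interpolation=2)]))
E
```

```text
time_s: 4.85
position: [507.1, -59.2, 28.8]
tool_rot: [-179.8, -0.0, 92.0]
force: [-1.6, -0.2, -0.3]
gripper_width: 0.45
finger_force: 0.0
```

View pics/m3.png

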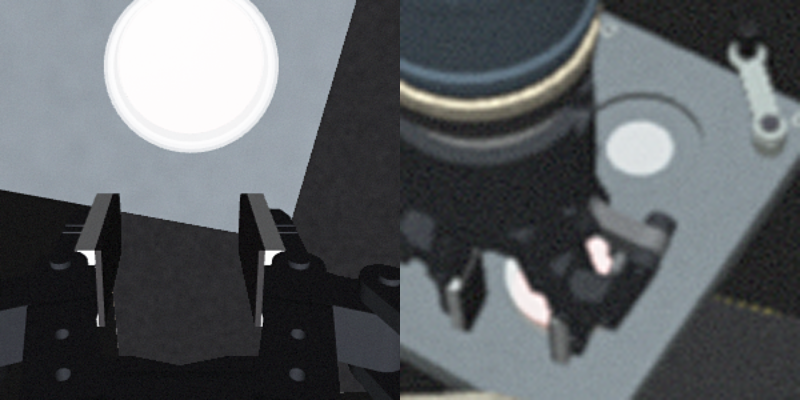

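The left panel shows the dish intact at crop (191,65), ahead of the tips at (120,195) and (240,195). I lower in small steps and watch the force.

```bash
python3 -m crank '{"grip":[0.45,0.45,0.45,0.45],"travel":[[0,0,0.001],[0,0,0.002],[0,0,0.003],[0,0,0.003]],"rotation":[[0,0,0],[0,0,0],[0,0,0],[0,0,0]]}'
python3 -m crank '{"grip":[0.45,0.45,0.45,0.45],"travel":[[0,0,0.001],[0,0,0.002],[0,0,0.003],[0,0,0.003]],"rotation":[[0,0,0],[0,0,0],[0,0,0],[0,0,0]]}'
python3 - <<'E'
from h import *
r=read_camera('wrist');print(r['frame'].shape, state()['force'])
R=cv2.Rodrigues(np.array(r['rvec']))[0]
g=cv2.cvtColor(r['frame'],cv2.COLOR_RGB2GRAY);m=(g>235).astype('uint8');m[300:]=0
n,l,st,ce=cv2.connectedComponentsWithStats(m)
for i in range(1,n):
    if st[i,4]>1500: print(st[i],px2w(r,ce[i],30).round(1))
E
```

```text
time_s: 5.35
position: [508.6, -59.4, 27.7]
tool_rot: [180.0, -0.0, 92.0]
force: [-0.4, 0.2, 0.3]
gripper_width: 0.448
finger_force: 0.0
time_s: 5.75
position: [508.4, -59.5, 24.4]
tool_rot: [-180.0, -0.0, 92.0]
force: [-0.1, -0.2, 0.2]
gripper_width: 0.448
finger_force: 0.0
(480, 640, 3) [-0.39574673  0.07985893 -0.94313579]
[  256   136   129   128 13030] [509.2 -13.3  30. ]
```

```bash
python3 -m crank '{"grip":[0.45,0.45,0.45,0.45],"travel":[[0,0,0.001],[0,0,0.002],[0,0,0.003],[0,0,0.003]],"rotation":[[0,0,0],[0,0,0],[0,0,0],[0,0,0]]}'
python3 -m crank '{"grip":[0.45,0.45,0.45,0.45],"travel":[[0,0,0.001],[0,0,0.002],[0,0,0.002],[0,0,0.002]],"rotation":[[0,0,0],[0,0,0],[0,0,0],[0,0,0]]}'
```

```text
time_s: 6.2
position: [508.4, -59.5, 21.4]
tool_rot: [-180.0, -0.0, 92.0]
force: [0.9, 0.3, -0.3]
gripper_width: 0.45
finger_force: 0.0
time_s: 6.6
position: [508.5, -59.5, 19.6]
tool_rot: [-180.0, -0.0, 92.0]
force: [0.1, 0.4, -0.5]
gripper_width: 0.452
finger_force: 0.0
```

```bash
python3 -m crank '{"grip":[0.45,0.45,0.45,0.45],"travel":[[0,0,0.001],[0,0,0.002],[0,0,0.002],[0,0,0.002]],"rotation":[[0,0,0],[0,0,0],[0,0,0],[0,0,0]]}'
python3 -m crank '{"grip":[0.45,0.45,0.45,0.45,0.45,0.45,0.45,0.45],"travel":[[0.003,0,0],[0.006,0,0],[0.009,0,0],[0.012,0,0],[0.015,0,0],[0.018,0,0],[0.021,0,0],[0.024,0,0]],"rotation":[[0,0,0],[0,0,0],[0,0,0],[0,0,0],[0,0,0],[0,0,0],[0,0,0],[0,0,0]]}'
cat > d.py <<'E'
from h import *
r=read_camera('wrist');print(state()['position'], state()['force'])
g=cv2.cvtColor(r['frame'],cv2.COLOR_RGB2GRAY);m=(g>232).astype('uint8')
n,l,st,ce=cv2.connectedComponentsWithStats(m)
for i in range(1,n):
    if st[i,4]>1500: print(st[i],px2w(r,ce[i],30).round(1),'z8',px2w(r,ce[i],8).round(1))
cv2.imwrite('pics/last.png',r['frame'][:,:,::-1])
E
python3 d.py
```

```text
time_s: 7.0
position: [508.5, -59.5, 17.6]
tool_rot: [-180.0, -0.0, 92.0]
force: [0.2, -0.5, 0.0]
gripper_width: 0.448
finger_force: 0.0
time_s: 7.8
position: [507.7, -35.2, 17.6]
tool_rot: [-180.0, -0.0, 92.0]
force: [0.0, 0.6, 0.6]
gripper_width: 0.449
finger_force: 0.0
[507.65499301 -34.91701259  17.60618508] [-0.40346572  1.08677496  0.15959278]
[ 282    2   76   85 5052] [506.   68.9  30. ] z8 [506.1  73.8   8. ]
[  254   196   133   126 12616] [509.  -13.1  30. ] z8 [509.6 -20.4   8. ]
```

View pics/last.png

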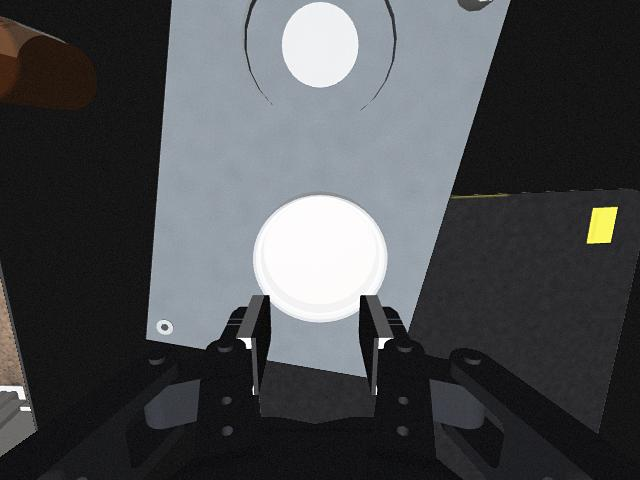

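The picture shows the dish at (320,258), untouched. The tips at (268,297) and (362,297) have just reached its edge. I check the tip height with the side view from before (tips at about (249.5,328) and (278,338) with TCP (507,-59,28.8)).

Run:
```python
from h import *
r=read_camera('side')
R=cv2.Rodrigues(np.array(r['rvec']))[0];c=-R.T@np.array(r['tvec']).ravel();print(c.round())
for uv in[(249.5,328.4),(278,338)]:
    for z in(15,20,25,30,35,40): print(uv,px2w(r,uv,z).round(1))
```

```text
[ 716. -395.  705.]
(249.5, 328.4) [474.9 -49.3  15. ]
(249.5, 328.4) [476.6 -51.8  20. ]
(249.5, 328.4) [478.4 -54.4  25. ]
(249.5, 328.4) [480.1 -56.9  30. ]
(249.5, 328.4) [481.9 -59.4  35. ]
(249.5, 328.4) [483.6 -61.9  40. ]
(278, 338) [520.9 -48.3  15. ]
(278, 338) [522.4 -50.9  20. ]
(278, 338) [523.8 -53.4  25. ]
(278, 338) [525.2 -55.9  30. ]
(278, 338) [526.6 -58.4  35. ]
(278, 338) [528.  -60.9  40. ]
```

```bash
python3 -m crank '{"grip":[0.45,0.45,0.45,0.45],"travel":[[0.002,0,0],[0.004,0,0],[0.006,0,0],[0.006,0,0]],"rotation":[[0,0,0],[0,0,0],[0,0,0],[0,0,0]]}'
python3 d.py
```

```text
time_s: 8.3
position: [507.5, -29.3, 17.6]
tool_rot: [-180.0, -0.0, 92.0]
force: [0.2, 0.4, 1.3]
gripper_width: 0.449
finger_force: 0.0
[507.51222578 -29.39890999  17.61395234] [-0.13189968 -0.67729609 -0.30307178]
[ 283   19   75   83 4893] [506.   69.6  30. ] z8 [506.2  73.8   8. ]
[  254   210   132   124 12188] [508.8 -12.7  30. ] z8 [509.4 -20.9   8. ]
```

```bash
python3 -m crank '{"grip":[0.45,0.45,0.45,0.45,0.45],"travel":[[0.002,0,0],[0.004,0,0],[0.006,0,0],[0.008,0,0],[0.008,0,0]],"rotation":[[0,0,0],[0,0,0],[0,0,0],[0,0,0],[0,0,0]]}'
python3 d.py
```

```text
time_s: 8.85
position: [507.2, -21.2, 17.6]
tool_rot: [180.0, -0.0, 92.0]
force: [-0.0, -0.1, -0.8]
gripper_width: 0.452
finger_force: 0.0
[507.1875939  -21.3712269   17.59149444] [0.15128421 0.6892759  0.43744601]
[ 283   41   74   81 4683] [506.   70.6  30. ] z8 [506.2  73.8   8. ]
[  255   229   130   120 11209] [508.6 -12.4  30. ] z8 [509.2 -21.7   8. ]
```

```bash
python3 -m crank '{"grip":[0.45,0.45,0.45,0.45,0.45],"travel":[[-0.01,0,0],[-0.02,0,0],[-0.03,0,0],[-0.038,0,0],[-0.038,0,0]],"rotation":[[0,0,0],[0,0,0],[0,0,0],[0,0,0],[0,0,0]]}'
python3 -m crank '{"grip":[0.45,0.45,0.45],"travel":[[0,0,0.001],[0,0,0.002],[0,0,0.003]],"rotation":[[0,0,0],[0,0,0],[0,0,0]]}'
python3 -m crank '{"grip":[0.45,0.45],"travel":[[0,0,0.001],[0,0,0.002]],"rotation":[[0,0,0],[0,0,0]]}'
python3 -c "
from plant import state
s=state();print(s['position'],s['force'])"
```

```text
time_s: 9.4
position: [508.6, -60.9, 17.6]
tool_rot: [180.0, 0.0, 91.9]
force: [-0.1, 0.5, 0.7]
gripper_width: 0.451
finger_force: 0.0
time_s: 9.7
position: [508.5, -59.2, 14.5]
tool_rot: [-180.0, -0.0, 92.0]
force: [-0.7, 0.1, 0.3]
gripper_width: 0.453
finger_force: 0.0
time_s: 9.9
position: [508.5, -59.3, 12.5]
tool_rot: [-180.0, -0.0, 92.0]
force: [0.1, 0.1, -0.0]
gripper_width: 0.446
finger_force: 0.0
[508.54679116 -59.25171601  12.50132879] [ 0.11635808  0.09980743 -0.03659348]
```

```bash
python3 -m crank '{"grip":[0.45,0.45,0.45],"travel":[[0,0,0.001],[0,0,0.002],[0,0,0.003]],"rotation":[[0,0,0],[0,0,0],[0,0,0]]}'
python3 -m crank '{"grip":[0.45,0.45,0.45],"travel":[[0,0,0.001],[0,0,0.002],[0,0,0.003]],"rotation":[[0,0,0],[0,0,0],[0,0,0]]}'
python3 - <<'E'
from h import *
print(state()['position'],state()['force'])
r=read_camera('wrist')['frame'];cv2.imwrite('pics/w5.png',r[:,:,::-1])
b=read_camera('side')['frame'][230:370,200:360,::-1]
a=cv2.resize(r[150:430,160:480,::-1],(400,350))
cv2.imwrite('pics/m5.png',np.hstack([a,cv2.resize(b,(400,350),interpolation=2)]))
E
```

```text
time_s: 10.2
position: [508.6, -59.5, 9.5]
tool_rot: [-180.0, -0.0, 92.0]
force: [-0.4, 0.4, -0.5]
gripper_width: 0.448
finger_force: 0.0
time_s: 10.5
position: [508.5, -59.5, 6.5]
tool_rot: [-180.0, -0.0, 92.0]
force: [0.4, 0.6, -0.6]
gripper_width: 0.451
finger_force: 0.0
[508.54320648 -59.50146168   6.51026883] [ 0.44835139  0.63548397 -0.64753224]
```

View pics/m5.png

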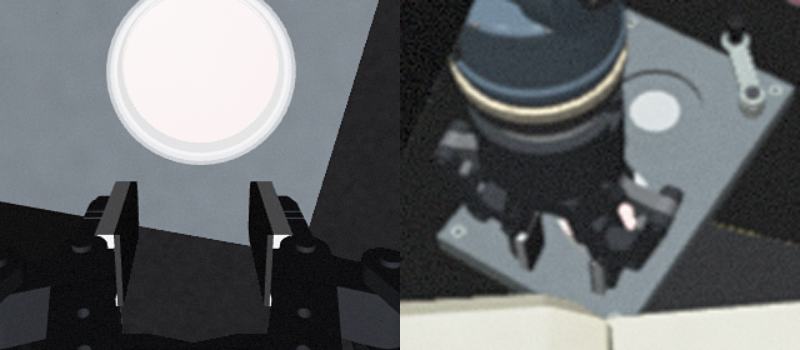

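```bash
python3 -m crank '{"grip":[0.45,0.45,0.45],"travel":[[0,0,0.001],[0,0,0.002],[0,0,0.003]],"rotation":[[0,0,0],[0,0,0],[0,0,0]]}'
python3 -m crank '{"grip":[0.45,0.45],"travel":[[0,0,0.001],[0,0,0.002]],"rotation":[[0,0,0],[0,0,0]]}'
python3 - <<'E'
from h import *
s=state();print(s['position'],s['force'],s['q'])
r=read_camera('side')
for uv in[(251,337),(279,347)]:
    for z in(14,20,26,32): print(uv,px2w(r,uv,z).round(1))
w=read_camera('wrist');g=cv2.cvtColor(w['frame'],cv2.COLOR_RGB2GRAY)
print(g[285:345:3,[258,262,266,270]].T)
E
```

```text
time_s: 10.9
position: [508.6, -59.5, 3.5]
tool_rot: [180.0, -0.0, 92.0]
force: [-0.1, -0.6, 0.5]
gripper_width: 0.45
finger_force: 0.0
time_s: 11.1
position: [508.6, -59.5, 1.5]
tool_rot: [-180.0, -0.0, 92.0]
force: [-0.6, -0.2, -0.0]
gripper_width: 0.453
finger_force: 0.0
[508.55978291 -59.49005127   1.50518161] [-0.58738782 -0.24408654 -0.01700196] [-6.67605198e+00  2.19512890e+01 -2.29946620e+01  4.50573846e+01
  6.42188506e-03  8.13174898e+01]
(251, 337) [483.  -61.1  14. ]
(251, 337) [485. -64.  20.]
(251, 337) [487.1 -66.9  26. ]
(251, 337) [489.1 -69.8  32. ]
(279, 347) [528.1 -60.8  14. ]
(279, 347) [529.7 -63.7  20. ]
(279, 347) [531.4 -66.6  26. ]
(279, 347) [533.  -69.5  32. ]
[[134 134 136 134  67  67  72  70  69  70  25   7   6  12  13   8   5   6
   16  10]
 [137 133 132 133  69  72   1   7  15  15  18   8  13   8  12   2  14   5
   15  11]
 [134 134 134 139  12  13  15   6  11   8  13  10   9  13  12   8  10  12
   14  10]
 [134 137 133 135 137 144 100 104  75  70  42  44  20  24  17  12  16  27
   13  38]]
```

Both views agree if the 22 mm wide pads end about 28 mm above the reported TCP at this opening, so the tips are now near z=30. I continue lowering to find the plate by force.

```bash
python3 -m crank '{"grip":[0.45,0.45,0.45,0.45,0.45,0.45],"travel":[[0,0,0.001],[0,0,0.002],[0,0,0.003],[0,0,0.004],[0,0,0.005],[0,0,0.006]],"rotation":[[0,0,0],[0,0,0],[0,0,0],[0,0,0],[0,0,0],[0,0,0]]}'
python3 -m crank '{"grip":[0.45,0.45,0.45],"travel":[[0,0,0.001],[0,0,0.002],[0,0,0.003]],"rotation":[[0,0,0],[0,0,0],[0,0,0]]}'
python3 -m crank '{"grip":[0.45,0.45],"travel":[[0,0,0.001],[0,0,0.002]],"rotation":[[0,0,0],[0,0,0]]}'
```

```text
time_s: 11.8
position: [508.6, -59.5, -4.0]
tool_rot: [180.0, -0.0, 92.0]
force: [-4.3, 1.0, 18.5]
gripper_width: 0.448
finger_force: 9.7
time_s: 12.1
position: [508.8, -59.5, -4.2]
tool_rot: [179.9, 0.0, 92.0]
force: [-15.8, 1.5, 57.6]
gripper_width: 0.451
finger_force: 29.1
time_s: 12.3
position: [508.9, -59.5, -4.3]
tool_rot: [179.8, 0.0, 92.0]
force: [-24.1, 3.4, 83.4]
gripper_width: 0.452
finger_force: 42.1
```

Contact with the plate is at TCP z ≈ -4, so the tips sit 18 mm above the reported TCP. I chained one step too many there (83 N). Lifting right away so the tips are at about z=18.5.

```bash
python3 -m crank '{"grip":[0.45,0.45,0.45],"travel":[[0,0,-0.005],[0,0,-0.010],[0,0,-0.010]],"rotation":[[0,0,0],[0,0,0],[0,0,0]]}'
```

```text
time_s: 12.6
position: [509.0, -59.5, 1.1]
tool_rot: [179.9, 0.0, 92.0]
force: [-0.6, -0.1, -0.1]
gripper_width: 0.452
finger_force: 0.0
```

```bash
python3 -m crank '{"grip":[0.45,0.45,0.45,0.45,0.45,0.45,0.45,0.45],"travel":[[0.004,0,0],[0.008,0,0],[0.012,0,0],[0.016,0,0],[0.019,0,0],[0.022,0,0],[0.025,0,0],[0.028,0,0]],"rotation":[[0,0,0],[0,0,0],[0,0,0],[0,0,0],[0,0,0],[0,0,0],[0,0,0],[0,0,0]]}'
python3 d.py
```

```text
time_s: 13.4
position: [507.6, -31.3, 0.6]
tool_rot: [180.0, -0.0, 92.0]
force: [1.2, -0.3, -0.3]
gripper_width: 0.454
finger_force: 0.1
[507.54296223 -30.94776545   0.6351266 ] [-0.47201257  0.8558498  -0.84416335]
[  242   175   146   141 14249] [506.4   3.1  30. ] z8 [506.6  -3.    8. ]
```

The dish is now moving with the fingers, centred about 34 mm ahead of the TCP.

```bash
python3 -m crank '{"grip":[0.45,0.45,0.45,0.45,0.45,0.45,0.45,0.45],"travel":[[0.004,0,0],[0.008,0,0],[0.012,0.0005,0],[0.016,0.0005,0],[0.02,0.0005,0],[0.024,0.001,0],[0.028,0.001,0],[0.032,0.001,0]],"rotation":[[0,0,0],[0,0,0],[0,0,0],[0,0,0],[0,0,0],[0,0,0],[0,0,0],[0,0,0]]}'
python3 -m crank '{"grip":[0.45,0.45,0.45,0.45,0.45,0.45,0.45,0.45],"travel":[[0.004,0,0],[0.008,0,0],[0.012,0.0005,0],[0.016,0.0005,0],[0.02,0.0005,0],[0.024,0.001,0],[0.027,0.001,0],[0.029,0.001,0]],"rotation":[[0,0,0],[0,0,0],[0,0,0],[0,0,0],[0,0,0],[0,0,0],[0,0,0],[0,0,0]]}'
python3 d.py
```

```text
time_s: 14.25
position: [507.5, 0.9, 0.6]
tool_rot: [-180.0, -0.0, 92.0]
force: [-0.0, -0.5, 0.1]
gripper_width: 0.451
finger_force: 0.1
time_s: 15.05
position: [507.5, 29.8, 0.6]
tool_rot: [180.0, -0.0, 92.0]
force: [0.0, -1.1, -0.8]
gripper_width: 0.453
finger_force: 0.2
[507.45769303  29.98007662   0.62376602] [-0.78240694  0.89529854 -0.56772341]
[   0   44   74   98 5365] [411.4 112.1  30. ] z8 [395.6 114.    8. ]
[  242   172   146   144 14222] [506.3  64.3  30. ] z8 [506.5  58.2   8. ]
```

```bash
python3 -m crank '{"grip":[0.45,0.45,0.45,0.45,0.45,0.45,0.45],"travel":[[0.002,0,0],[0.004,0,0],[0.005,0,0],[0.006,0,0],[0.007,0,0],[0.008,0,0],[0.008,0,0]],"rotation":[[0,0,0],[0,0,0],[0,0,0],[0,0,0],[0,0,0],[0,0,0],[0,0,0]]}'
python3 d.py
python3 -m crank '{"grip":[0.45,0.45,0.45,0.45],"travel":[[0.001,0,0],[0.002,0,0],[0.003,0,0],[0.003,0,0]],"rotation":[[0,0,0],[0,0,0],[0,0,0],[0,0,0]]}'
python3 d.py
```

```text
time_s: 15.8
position: [507.1, 37.6, 0.6]
tool_rot: [-180.0, -0.0, 92.0]
force: [-0.4, 0.5, -0.1]
gripper_width: 0.45
finger_force: 0.0
[507.17087204  37.56371223   0.61573739] [-0.05685775  0.48189855  0.2671603 ]
[   0   68   78   95 5511] [410.5 113.1  30. ] z8 [394.6 113.8   8. ]
[  243   173   144   141 14162] [505.9  72.5  30. ] z8 [506.1  66.4   8. ]
time_s: 16.25
position: [507.1, 40.6, 0.6]
tool_rot: [-180.0, -0.0, 92.0]
force: [-0.9, -0.0, -0.6]
gripper_width: 0.45
finger_force: 0.0
[507.0739253   40.58478238   0.61857041] [-0.53119035  0.38498194 -0.52784476]
[   1   77   79   93 5488] [410.3 113.4  30. ] z8 [394.4 113.7   8. ]
[  245   174   140   135 12993] [505.8  76.7  30. ] z8 [506.   70.7   8. ]
```

The blob shrank from 144 to 140 px wide, as expected for a lid at 24 mm instead of 30. So the dish has dropped in, centred at about (506,75). Backing off, rising, closing the fingers and going beyond the pin.

```bash
python3 -m crank '{"grip":[0.45,0.45,0,0,0,0,0,0],"travel":[[-0.006,0,0],[-0.006,0,-0.03],[-0.006,0,-0.08],[0.03,0.01,-0.08],[0.07,0.025,-0.08],[0.1,0.043,-0.08],[0.116,0.043,-0.08],[0.116,0.043,-0.08]],"rotation":[[0,0,0],[0,0,0],[0,0,0],[0,0,0.1],[0,0,0.2],[0,0,0.35],[0,0,0.35],[0,0,0.35]]}'
python3 - <<'E'
from h import *
s=state();print(s['position'],s['tool_rot'],s['gripper_width'])
t=read_camera('wrist')
a=cv2.resize(t['frame'][:,:,::-1],(560,420))
b=read_camera('side')['frame'][200:305,240:380,::-1];b=cv2.resize(b,(240,180))
p=np.zeros((420,240,3),np.uint8);p[:180]=b
cv2.imwrite('pics/m6.png',np.hstack([a,p]))
print(w2px(t,[[537,132.5,50],[506,75,24],[560,211,52]])*.875)
E
```

```text
time_s: 17.1
position: [545.8, 159.3, 80.2]
tool_rot: [-180.0, 0.0, 72.2]
force: [-0.7, 0.5, -0.2]
gripper_width: -0.001
finger_force: 0.0
[545.78094996 159.33157839  80.2167059 ] [-1.79963004e+02  3.72245735e-03  7.21966106e+01] -0.0005994902626051801
[[274.12659753 277.4294138 ]
 [259.51955586 334.3459811 ]
 [270.28731828 152.97763837]]
```

View pics/m6.png

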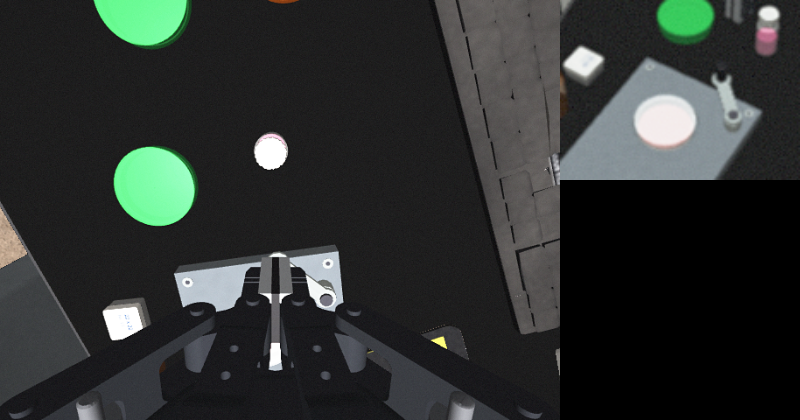

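The side panel shows the dish lying flat in the recess at (664,121) with the clip still open at (728,100). The wrist panel shows the vial at (270,152), where I computed it, clear of the tool. Descending behind the pin.

```bash
python3 -m crank '{"grip":[0,0,0,0,0],"travel":[[0,0,0.02],[0,0,0.04],[0,0,0.05],[0,0,0.053],[0,0,0.053]],"rotation":[[0,0,0],[0,0,0],[0,0,0],[0,0,0],[0,0,0]]}'
cat > e.py <<'E'
from h import *
s=state();print(s['position'],s['force'])
# dark pin search in top & side views
for n in('top','side'):
    r=read_camera(n);u,v=w2px(r,[[540,110,40]])[0].astype(int)
    cv2.imwrite(f'pics/e_{n}.png',cv2.resize(r['frame'][v-35:v+35,u-35:u+35,::-1],None,fx=5,fy=5))
E
python3 e.py
python3 - <<'E'
import numpy as np
# pin arc and TCP travel in tool axes (yaw 72.2)
y=np.radians(72.2);n=np.array([np.cos(y),np.sin(y)]);X=n;Y=np.array([n[1],-n[0]])
piv=np.array([565.2,95]);tcp0=np.array([545.8,158.5])
for a in [126.4,135,145,155,165,175,185,195,199.3,203]:
    p=piv+46*np.array([np.cos(np.radians(a)),np.sin(np.radians(a))]);t=p+17*n;d=t-tcp0
    print(a,p.round(1),t.round(1),(d@X).round(1),(d@Y).round(1))
E
```

```text
time_s: 17.7
position: [545.8, 157.3, 27.7]
tool_rot: [-180.0, 0.0, 71.9]
force: [0.2, -0.1, 0.4]
gripper_width: 0.0
finger_force: 0.0
[545.81227029 157.26090651  27.68102523] [ 0.23784518 -0.13354581  0.3574815 ]
126.4 [537.9 132. ] [543.1 148.2] -10.6 0.6
135 [532.7 127.5] [537.9 143.7] -16.5 -3.0
145 [527.5 121.4] [532.7 137.6] -23.9 -6.1
155 [523.5 114.4] [528.7 130.6] -31.8 -7.8
165 [520.8 106.9] [526.  123.1] -39.8 -8.1
175 [519.4  99. ] [524.6 115.2] -47.7 -7.0
185 [519.4  91. ] [524.6 107.2] -55.4 -4.5
195 [520.8  83.1] [526.   99.3] -62.4 -0.8
199.3 [521.8  79.8] [527.  96.] -65.3 1.2
203 [522.9  77. ] [528.1  93.2] -67.6 3.1
```

```bash
python3 -m crank '{"grip":[0,0,0,0,0,0,0,0],"travel":[[-0.005,0,0],[-0.0095,0.0005,0],[-0.0125,-0.001,0],[-0.0155,-0.003,0],[-0.019,-0.0045,0],[-0.023,-0.006,0],[-0.027,-0.007,0],[-0.031,-0.0075,0]],"rotation":[[0,0,0],[0,0,0],[0,0,0],[0,0,0],[0,0,0],[0,0,0],[0,0,0],[0,0,0]]}'
python3 - <<'E'
from h import *
s=state();print(s['position'],s['force'])
piv=np.array([565.2,95])
r=read_camera('top');F=r['frame'].astype(int)
for n in('top','side'):
  r=read_camera(n);g=cv2.cvtColor(r['frame'],cv2.COLOR_RGB2GRAY).astype(int)
  for a in range(122,204,6):
    p=piv+46*np.array([np.cos(np.radians(a)),np.sin(np.radians(a))])
    m=piv+28*np.array([np.cos(np.radians(a)),np.sin(np.radians(a))])
    q=w2px(r,[[*p,50],[*m,30]]).round().astype(int);print(n,a,[g[v-1:v+2,u-1:u+2].mean().round() for u,v in q])
E
```

```text
time_s: 18.6
position: [528.9, 130.5, 27.6]
tool_rot: [-180.0, 0.0, 72.0]
force: [0.2, 0.1, -0.2]
gripper_width: -0.002
finger_force: 0.3
[528.93286295 130.46623489  27.58323464] [ 0.18512717  0.07397478 -0.20478362]
top 122 [np.float64(113.0), np.float64(115.0)]
top 128 [np.float64(114.0), np.float64(115.0)]
top 134 [np.float64(114.0), np.float64(115.0)]
top 140 [np.float64(114.0), np.float64(114.0)]
top 146 [np.float64(115.0), np.float64(115.0)]
top 152 [np.float64(116.0), np.float64(115.0)]
top 158 [np.float64(115.0), np.float64(115.0)]
top 164 [np.float64(115.0), np.float64(115.0)]
top 170 [np.float64(115.0), np.float64(115.0)]
top 176 [np.float64(116.0), np.float64(115.0)]
top 182 [np.float64(116.0), np.float64(115.0)]
top 188 [np.float64(115.0), np.float64(115.0)]
top 194 [np.float64(115.0), np.float64(115.0)]
top 200 [np.float64(115.0), np.float64(115.0)]
side 122 [np.float64(48.0), np.float64(120.0)]
side 128 [np.float64(41.0), np.float64(131.0)]
side 134 [np.float64(51.0), np.float64(152.0)]
side 140 [np.float64(105.0), np.float64(172.0)]
side 146 [np.float64(77.0), np.float64(192.0)]
side 152 [np.float64(44.0), np.float64(196.0)]
side 158 [np.float64(51.0), np.float64(191.0)]
side 164 [np.float64(82.0), np.float64(165.0)]
side 170 [np.float64(147.0), np.float64(141.0)]
side 176 [np.float64(157.0), np.float64(144.0)]
side 182 [np.float64(146.0), np.float64(146.0)]
side 188 [np.float64(145.0), np.float64(146.0)]
side 194 [np.float64(209.0), np.float64(146.0)]
side 200 [np.float64(229.0), np.float64(143.0)]
```

The side view shows the clip following, with the dark pin at about 154°. Continuing the arc to the stop.

```bash
python3 -m crank '{"grip":[0,0,0,0,0,0,0,0],"travel":[[-0.004,0,0],[-0.008,0,0],[-0.012,0,0],[-0.016,0.001,0],[-0.020,0.002,0],[-0.0235,0.0035,0],[-0.027,0.005,0],[-0.029,0.006,0]],"rotation":[[0,0,0],[0,0,0],[0,0,0],[0,0,0],[0,0,0],[0,0,0],[0,0,0],[0,0,0]]}'
python3 -m crank '{"grip":[0,0,0],"travel":[[-0.0015,0.001,0],[-0.003,0.002,0],[-0.004,0.0025,0]],"rotation":[[0,0,0],[0,0,0],[0,0,0]]}'
cat > g.py <<'E'
from h import *
s=state();print(s['position'],s['force'])
piv=np.array([565.2,95]);r=read_camera('side');g=cv2.cvtColor(r['frame'],cv2.COLOR_RGB2GRAY).astype(int)
for a in range(176,212,3):
    d=np.array([np.cos(np.radians(a)),np.sin(np.radians(a))])
    q=w2px(r,[[*(piv+46*d),50],[*(piv+28*d),30]]).round().astype(int);print(a,[int(g[v-1:v+2,u-1:u+2].mean()) for u,v in q])
E
python3 g.py
```

```text
time_s: 19.55
position: [526.0, 101.0, 27.6]
tool_rot: [-180.0, -0.0, 71.9]
force: [-1.3, 0.7, -0.4]
gripper_width: -0.001
finger_force: 0.2
time_s: 19.85
position: [527.2, 96.7, 27.6]
tool_rot: [180.0, -0.0, 72.0]
force: [-1.1, 1.0, 0.2]
gripper_width: -0.001
finger_force: 0.3
[527.2054285   96.69392317  27.62184126] [-1.06224419  1.03087125  0.23672504]
176 [78, 147]
179 [89, 156]
182 [91, 174]
185 [110, 174]
188 [99, 187]
191 [77, 194]
194 [48, 195]
197 [46, 196]
200 [48, 190]
203 [43, 169]
206 [33, 169]
209 [21, 148]
```

```bash
python3 -m crank '{"grip":[0,0,0,0],"travel":[[-0.001,0.001,0],[-0.002,0.0015,0],[-0.0025,0.0015,0],[-0.0025,0.0015,0]],"rotation":[[0,0,0],[0,0,0],[0,0,0],[0,0,0]]}'
```

```text
time_s: 20.3
position: [527.6, 95.5, 27.7]
tool_rot: [-179.9, -0.2, 72.0]
force: [-0.3, 8.8, -0.1]
gripper_width: 0.001
finger_force: 3.9
```

The force is 8.8 N, so the clip is against its stop. Backing off and rising clear.

```bash
python3 -m crank '{"grip":[0,0,0,0,0,0,0,0],"travel":[[0.005,0,0],[0.012,0,0],[0.015,0,-0.02],[0.015,0,-0.06],[0.015,0,-0.1],[0.0,0,-0.15],[-0.06,-0.1,-0.15],[-0.06,-0.1,-0.15]],"rotation":[[0,0,0],[0,0,0],[0,0,0],[0,0,0],[0,0,0],[0,0,0],[0,0,0],[0,0,0]]}'
python3 g.py
python3 - <<'E'
from h import *
r=read_camera('side')
for n,p,z in[('vial',(559.7,211.2),52),('drop',(392.6,61.9),70),('cov',(399.9,113.3),17),('dish',(506,75),24)]:
    u,v=w2px(r,[[*p,z]])[0].round().astype(int);print(n,(u,v),r['frame'][v,u])
w=read_camera('wrist');d=np.array([-.944,-.33]);q=w2px(w,[[565.2+46*d[0],95+46*d[1],50],[565.2,95,30],[506,75,24]]);print(q.round())
E
```

```text
time_s: 21.1
position: [431.6, 71.7, 178.8]
tool_rot: [179.8, -0.1, 71.9]
force: [-1.0, -0.7, 0.0]
gripper_width: -0.002
finger_force: 0.0
[431.64092753  71.69930203 178.76845765] [-0.9772778  -0.65048088  0.03868848]
176 [145, 147]
179 [145, 155]
182 [145, 170]
185 [143, 170]
188 [127, 185]
191 [98, 193]
194 [52, 195]
197 [47, 197]
200 [48, 192]
203 [45, 172]
206 [33, 172]
209 [21, 149]
vial (np.int64(361), np.int64(209)) [237 238 236]
drop (np.int64(231), np.int64(236)) [36 36 40]
cov (np.int64(252), np.int64(236)) [234 237 236]
dish (np.int64(301), np.int64(269)) [244 237 235]
[[428. 181.]
 [469. 144.]
 [403. 189.]]
```

```bash
python3 -c "
from plant import finish_job
print(finish_job())"
```

```text
the job is handed in; nothing more can be done
None
```

The dish is seated flat in the recess, the clip is swung over it against its stop, and the job was handed in at about 21 s with the vial, dropper and coverslip box where they stood; while finding the tip height I pressed the fingertips on the plate with 83 N at the wrist (limit 120 N).

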